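# Hang a tray carrier behind the lip of a loading rail and lock it in

## Robot

A 6-joint arm with a two-finger parallel gripper is mounted at the origin on a cart in front of the work surface, level with it; the furniture and walls round the work are solid. World frame = base frame: x ahead of the robot, y to its left, z up, the work surface at z = 0. Lengths are in m, angles in degrees, forces in N, time in s.
With the tool pointing down it reaches from about 0.3 to 0.75 m from the base axis. Payload 8.5 kg.
Tool frame: the origin (TCP) lies between the finger pads, 19 mm behind the fingertips; this is the grasp point; z points along the fingers, y is the line along which they close (so a half turn about z gives the same grasp; the last joint's range is limited). The gripper opens to 85 mm and grips with 20 to 120 N. Pads are 22 mm wide; open, the fingers measure 114 mm over their backs; the gripper's body (76 mm by 85 mm) begins 54 mm behind the grasp point. The pads swing forward as they close: fully open they stand 13 mm farther back than shut.
Start: joints at [56.075, 21.807, 74.336, -0, 83.858, -12.336], TCP at [0.202, 0.511, 0.25] pointing down, gripper open.
Joint ranges: [-178.18, 178.18], [-50.72, 133.34], [12.68, 142.11], [-81.47, 261.47], [9.98, 163.14], [-165.26, 165.26]. Speed limits (degrees/s): [136.94, 136.94, 180, 180, 180, 180].

## Interface

Orientations are given as a 3x3 rotation matrix whose columns are the frame's x, y, z axes.
In Python, from rig import env gives the robot as it stands.
- The arm moves only by the tool servo_tool, never from a script. Its argument "steps" is a list of rows, each an object of numbers: "tx", "ty", "tz": the shift along the world's x, y, z in cm; "yaw": the turn about the world's z in degrees; "claw": the finger opening in cm, from 0 to 8.54. In form: [{"tx": .., "ty": .., "tz": .., "yaw": .., "claw": ..}, ...]. A call has 1 to 20 rows; each row shifts and turns the commanded pose from where the row before left it; what a row does not reach is not made up. A row lasts 1/10 s, in which the tool goes at most 50 mm and 8.59 degrees, less where a joint would pass 70% of its speed; a pose out of reach is approached as far as the arm can. A call with a gripper value outside its range is refused whole. The fingers move at their own pace and stop on an object; "newtons" is the grip in N (left out, the last holds). Time passes only in rows, so rows that do not move let the fingers close. It gives the time, the measured TCP pose, the force, the opening and the grip force at its end, in the units of the state.
- env.observe(): the state, without advancing time (a new reading comes with each control period).
- env.get_image(name): name is "side" or "top" or "wrist"; returns (picture, depth): 384x512x3 uint8, red, green, blue; 384x512 float32, m along the optical axis (not along the pixel's ray), 0 where there is no reading.
- env.camera_model(name): a dict with "fovy" (degrees; the focal length in pixels is half the picture's height over the tangent of half this angle, whatever the lens; pixels are square), "cx", "cy" (the principal point, pixels), "T" (4x4, takes a point from camera to world coordinates). Camera axes: x right, y down, z forward; pixel columns grow to the right and rows downward; lengths in m; the calibration is good to about 2 mm. A picture is of the moment at which its call begins: read the wrist's pose just before it. camera_model takes no time and is no camera call; for the wrist camera it gives the pose at the moment of the call.
- env.close_job(): hands the job in; it is judged then, once.
The state is a dict: "time_s": time; "q": joint angles; "qvel": joint speeds; "joint_efforts": joint torques, N m; "position": TCP position; "tool_rot": TCP orientation; "ft_force": force on the tool from outside, world axes, zero at the start; "wrist_torque": the same for the moment, N m; "grip_width": finger opening in m; "gripper_force": force on a finger pad.
Only numpy, scipy, OpenCV 4.12 (cv2) and the standard library are available. Lean on these libraries where they do the work, as an engineer would, in place of code of your own. Each camera call takes 0.05 s, during which the arm holds its last target. There are 200 camera calls.

## Task

Hang the hooked tray carrier on the rail stand: pass its over-arm over the rail's front lip from the robot's side, keeping the tray level, and lower it gently until the cross-bar sits fully down on the channel floor between the two stops. Then let go of it and slide the keeper (the plate with the upright knob) all the way to the right, over the end of the cross-bar, so that the carrier cannot jump out. Leave the brush, pen and tape where they are.

Things in the scene. Friction and masses are not known exactly. Their poses are not given: they have to be found in the camera images.
- carrier: Hooked steel tray carrier, 0.2 to 0.4 kg. Origin: tray's underside, below the cross-bar; z up, stands upright. Tray: x -40 to +50, y +-87, 21 mm high. Strap (26 mm wide) rises at x -29 to -24 to z 155, on the robot's side of the rail when hung; over-arm (20 wide, z 147-155) runs from it in +x to x = 7; neck under it at x = 0 bears the cross-bar. Centre of mass within 3 mm of x = y = 0.
- carrier_bar (a point): Middle of the underside of the cross-bar (10 mm in x, 120 mm in y, 10 mm high; underside 125 mm above the tray's underside). Its neck is 8 mm in x, 20 mm in y. Between strap and cross-bar a 19 mm wide gap takes the rail's lip. Axes as the carrier.
- carrier_grip (a point): Point on the middle line of the black grip tab, where the TCP goes: 181 mm above the tray's underside, 56 mm above the cross-bar's underside. The tab (14 mm in x, 24 mm in y) stands on the over-arm straight above the cross-bar, from 26 mm below to 18 mm above this point. Axes as the carrier.
- rail: Fixed rail stand. Origin: middle of its base's underside; x away from the robot across the channel, y along it to the left, z up. Base 80 x 300 x 6 mm, posts (26 mm in x, 14 in y) at y = +-132 mm, on them a steel channel 300 mm long, underside at z = 161 mm. Between the posts the space below is free for the tray, which hangs 40 mm over the worktop when seated.
- rail_seat (a point): Middle of the bay on the channel floor (165 mm above the worktop), where carrier_bar belongs; axes as the rail. Channel inside x = +-10 mm. Front anti-jump lip (x -14 to -10) stands 14 mm over the floor, back wall (x 10 to 14) 24 mm. Stops 12 mm high bound the bay at y = +-72 mm: the cross-bar has 12 mm play each way. Behind the stand, beyond x = 0.62, is a tall sealing machine.
- keeper (a joint): Slide of the black keeper plate on the rail, m: 0 = open (to the left, rail's +y), 0.060 = fully closed at its end stop (to the right, -y). Starts at 0 to 0.015; stays where left; moves at about 1.5 to 2 N. Plate 15 to 19 mm over the channel floor; its right edge is 92 mm left of the bay's middle when open, 32 mm when closed.
- keeper_knob (a point): Middle of the top of the keeper's upright knob, 64 mm over the channel floor: post 14 mm across from 19 mm over the floor, cap 17 mm across from 52 to 64 mm. 135 mm left of the bay's middle when open, 75 mm when closed. Axes as the rail.
- brush: Bystander: nail brush 30 x 86 x 22 mm, lying on the worktop; origin at its underside.
- pen: Bystander: marker pen 17 x 135 x 16 mm, lying; origin at its underside.
- tape: Bystander: roll of indicator tape, 96 mm across, 25 mm high, lying flat; origin at its underside.

How it is judged:
By the outcome, as a careful person would: the job done as asked, in the order asked, and still so for the second after the job is handed in, with the robot touching nothing.
It also fails if it takes over 58 s, if anything falls off the work surface, if the arm or the gripper's body presses on something with over 40 N, if the wrist force passes 120 N, or if a joint passes its speed limit or range.

## Working session

There is one attempt and no reset: what is moved stays moved. The work goes in short steps, Python scripts to look and compute and a tool call to move; the robot and the scene stay as the last step left them, time stands still between calls to the robot, and variables do not carry over. Pictures are saved under pics/ and viewed, at most 10 in all, crops included, and the job is handed in when it is done.

Besides the shell and the picture viewer there is one more tool, called after "Request:" as name([rows], argument=value, ...), one row to a line, values as JSON. servo_tool: Moves the arm, as the interface text tells. Its arguments: {"type":"object","properties":{"steps":{"type":"array"},"newtons":{"type":"number"}},"required":["steps"]}

```bash
mkdir -p pics
cat > h.py <<'E'
import numpy as np,cv2
from rig import env
def grab(n,save=None):
    m=env.camera_model(n); im,d=env.get_image(n)
    if save: cv2.imwrite('pics/'+save,im[:,:,::-1])
    return im,d,m
def cloud(d,m):
    f=d.shape[0]/2/np.tan(np.radians(m['fovy'])/2)
    v,u=np.indices(d.shape)
    P=np.stack([(u-m['cx'])/f*d,(v-m['cy'])/f*d,d],-1)
    T=np.array(m['T']); return P@T[:3,:3].T+T[:3,3]
E
python3 - <<'E'
from h import *
for n in('top','side'):
    im,d,m=grab(n,n+'1.png'); np.savez(n+'1.npz',im=im,d=d,P=cloud(d,m)); print(n,{k:np.round(v,3).tolist() for k,v in m.items() if k!='name' and not isinstance(v,str)},(d>0).mean())
s=env.observe();print(s)
a=cv2.imread('pics/top1.png');b=cv2.imread('pics/side1.png')
E
```

```text
top {'fovy': 53.099, 'cx': 253.656, 'cy': 192.446, 'T': [[0.003, -0.981, 0.191, 0.295], [-1.0, -0.006, -0.014, 0.181], [0.015, -0.191, -0.981, 1.099], [0.0, 0.0, 0.0, 1.0]]} 0.99591064453125
side {'fovy': 49.8, 'cx': 253.803, 'cy': 188.487, 'T': [[0.836, -0.284, 0.47, 0.076], [-0.549, -0.395, 0.737, -0.452], [-0.023, -0.873, -0.486, 0.569], [0.0, 0.0, 0.0, 1.0]]} 0.995697021484375
{'time_s': 0.1, 'q': array([ 5.60747721e+01,  2.18378667e+01,  7.43789745e+01,  6.95285082e-04,
        8.38590234e+01, -1.23357083e+01]), 'qvel': array([ 0.07671814, -0.04274064, -0.18395808,  0.08563825, -0.11058101,
        0.01497378]), 'joint_efforts': array([ 2.28134493e-03, -4.49220979e+01, -2.31654185e+01, -2.66312572e-04,
        3.69863701e-03,  2.94415099e-05]), 'position': array([0.20223774, 0.51121239, 0.24947506]), 'tool_rot': array([[-9.29843216e-01,  3.67955206e-01, -7.48998124e-04],
       [ 3.67955850e-01,  9.29842621e-01, -1.09194908e-03],
       [ 2.94662032e-04, -1.29093968e-03, -9.99999123e-01]]), 'ft_force': array([ 0.73967424, -0.24250808, -0.31953344]), 'wrist_torque': array([ 0.06589487, -0.00566451,  0.04191891]), 'gripper_force': 0.0, 'grip_width': 0.08520488926223387}
```

View pics/top1.png

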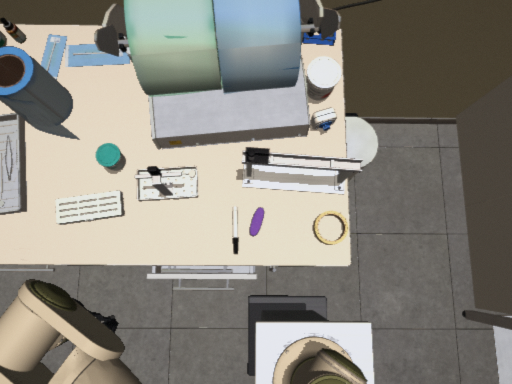

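View pics/side1.png

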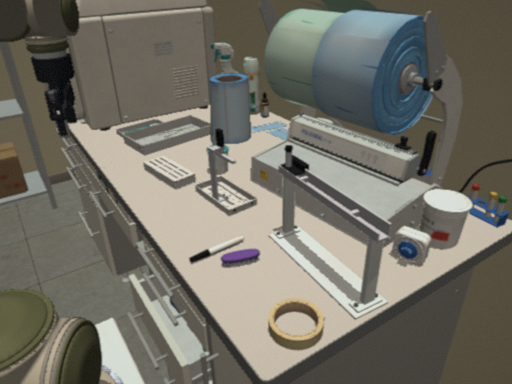

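The top view shows the carrier's tray at about (167,184) with its black tab near (155,172), and the rail from (245,155) to (360,165) with the keeper at (257,155). The side view shows the tab at (219,137) and the knob at (289,155). Next I'll measure them with depth.

Run:
```python
from h import *
for n,(cb,rb) in {'top':((130,150,205,210),(235,140,370,200)),'side':((185,120,265,220),(260,135,400,320))}.items():
    z=np.load(n+'1.npz');P=z['P'];im=z['im'].astype(int)
    def sub(b): 
        s=np.s_[b[1]:b[3],b[0]:b[2]]; return P[s].reshape(-1,3),im[s].reshape(-1,3)
    p,c=sub(cb); g=c.max(1)
    k=(g<75)&(p[:,2]>.14)&(p[:,2]<.22); print(n,'tab',k.sum(),p[k].mean(0).round(4),p[k].min(0).round(3),p[k].max(0).round(3))
    t=p[k&(p[:,2]>.19)]; print(' tabtop',len(t),t.mean(0).round(4) if len(t) else 0)
    k=(p[:,2]>.012)&(p[:,2]<.035); r=cv2.minAreaRect((p[k][:,:2]*1000).astype(np.float32)); print(' tray',k.sum(),r)
    k=(p[:,2]>.14)&(p[:,2]<.165)&(g>75); print(' arm',k.sum(),p[k].mean(0).round(4) if k.any() else 0, p[k].min(0).round(3),p[k].max(0).round(3))
    p,c=sub(rb); g=c.max(1)
    k=(p[:,2]>.155)&(p[:,2]<.195)&(p[:,0]<.62); r=cv2.minAreaRect((p[k][:,:2]*1000).astype(np.float32)); print(' chan',k.sum(),r)
    k=(p[:,2]>.002)&(p[:,2]<.012)&(g>150); r=cv2.minAreaRect((p[k][:,:2]*1000).astype(np.float32)); print(' base',k.sum(),r)
    k=(g<75)&(p[:,2]>.213)&(p[:,2]<.24); print(' knob',k.sum(),p[k].mean(0).round(4),p[k].min(0).round(3),p[k].max(0).round(3))
    k=(g<75)&(p[:,2]>.175)&(p[:,2]<.19)&(p[:,0]<.62); r=cv2.minAreaRect((p[k][:,:2]*1000).astype(np.float32)); print(' plate',k.sum(),r)
    a=cv2.resize(z['im'][cb[1]-10:cb[3]+10,cb[0]-10:cb[2]+10],None,fx=4,fy=4,interpolation=2)[:,:,::-1]
    b=cv2.resize(z['im'][rb[1]-10:rb[3]+10,rb[0]-10:rb[2]+10],None,fx=2.5,fy=2.5,interpolation=2)[:,:,::-1]
    H=max(a.shape[0],b.shape[0]);o=np.zeros((H,a.shape[1]+b.shape[1],3),np.uint8);o[:a.shape[0],:a.shape[1]]=a;o[:b.shape[0],a.shape[1]:]=b
    cv2.imwrite(f'pics/{n}2.png',o)
    print(o.shape)
```

```text
top tab 93 [0.5236 0.4119 0.1858] [0.499 0.401 0.14 ] [0.533 0.425 0.202]
 tabtop 52 [0.5268 0.4137 0.1976]
 tray 237 ((533.3460693359375, 415.66162109375), (91.65408325195312, 172.3250274658203), 4.360015869140625)
 arm 101 [0.5108 0.4134 0.1547] [0.499 0.4   0.142] [0.533 0.426 0.161]
 chan 1559 ((559.3463134765625, 49.25227355957031), (299.398681640625, 35.70124053955078), 86.15340423583984)
 base 2210 ((580.2681884765625, 55.670166015625), (179.789794921875, 331.7153625488281), 0.3578575551509857)
 knob 44 [0.5607 0.176  0.2273] [0.554 0.169 0.217] [0.57  0.183 0.231]
 plate 235 ((555.6214599609375, 48.672340393066406), (290.155029296875, 25.519777297973633), 86.99419403076172)
(320, 768, 3)
side tab 149 [0.5255 0.4078 0.18  ] [0.501 0.399 0.149] [0.536 0.423 0.2  ]
 tabtop 45 [0.5258 0.4088 0.196 ]
 tray 1139 ((675.23046875, 629.4127807617188), (703.2784423828125, 287.2978515625), 65.00074005126953)
 arm 106 [0.5116 0.4087 0.1504] [0.498 0.397 0.14 ] [0.534 0.424 0.163]
 chan 2635 ((558.0563354492188, 46.720733642578125), (300.6887512207031, 35.74246597290039), 85.90767669677734)
 base 2549 ((737.7852783203125, 278.18450927734375), (880.5284423828125, 297.92791748046875), 55.95485305786133)
 knob 41 [0.5591 0.1693 0.2241] [0.554 0.165 0.216] [0.566 0.177 0.229]
 plate 452 ((557.1663818359375, 41.239295959472656), (282.543212890625, 33.16902160644531), 86.24234008789062)
(512, 800, 3)
```

Request:
servo_tool([
  {"tx": 3.6,"ty": -1.1,"tz": 0.8,"yaw": -7.1,"claw": 8.5},
  {"tx": 3.6,"ty": -1.1,"tz": 0.8,"yaw": -7.1,"claw": 8.5},
  {"tx": 3.6,"ty": -1.1,"tz": 0.8,"yaw": -7.1,"claw": 8.5},
  {"tx": 3.6,"ty": -1.1,"tz": 0.8,"yaw": -7.1,"claw": 8.5},
  {"tx": 3.6,"ty": -1.1,"tz": 0.8,"yaw": -7.1,"claw": 8.5},
  {"tx": 3.6,"ty": -1.1,"tz": 0.8,"yaw": -7.1,"claw": 8.5},
  {"tx": 3.6,"ty": -1.1,"tz": 0,"yaw": -7.1,"claw": 8.5},
  {"tx": 3.6,"ty": -1.1,"tz": 0,"yaw": -7.1,"claw": 8.5},
  {"tx": 3.4,"ty": -1.0,"tz": 0,"yaw": -7.2,"claw": 8.5},
  {"claw": 8.5},
  {"claw": 8.5},
  {"claw": 8.5},
])

```text
invalid input at $.steps[9]: expected keys tx, ty, tz, yaw, claw
```

Run:
```python
from h import *
s=env.observe();print(s['time_s'],s['position'],np.degrees(np.arctan2(s['tool_rot'][1,1],s['tool_rot'][0,1])),s['q'])
im,d,m=grab('wrist','w1.png');np.savez('w1.npz',im=im,d=d,P=cloud(d,m));print(m)
```

```text
0.1 [0.20223774 0.51121239 0.24947506] 68.41041642556341 [ 5.60747721e+01  2.18378667e+01  7.43789745e+01  6.95285082e-04
  8.38590234e+01 -1.23357083e+01]
{'fovy': 69.86215477853659, 'cx': 256.26480064132636, 'cy': 189.61095372117694, 'T': array([[ 0.3668274 ,  0.8953049 ,  0.25271881,  0.13874086],
       [ 0.93028525, -0.35225822, -0.10238892,  0.53585608],
       [-0.00264702,  0.27265964, -0.96210691,  0.37431986],
       [ 0.        ,  0.        ,  0.        ,  1.        ]])}
```

View pics/w1.png

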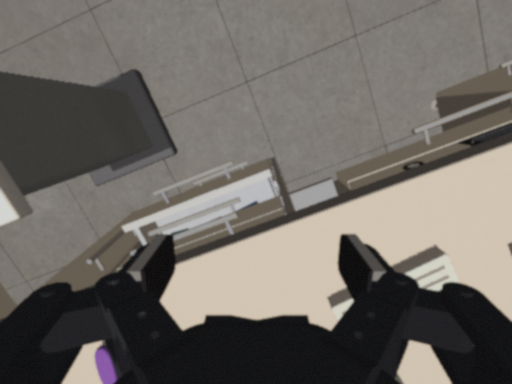

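The picture is from the start pose (the move was refused because every key is needed). The two fingers are at (150,270) and (365,270). I'll resend the move.

Request:
servo_tool([
  {"tx": 3.6,"ty": -1.1,"tz": 0.8,"yaw": -7.1,"claw": 8.5},
  {"tx": 3.6,"ty": -1.1,"tz": 0.8,"yaw": -7.1,"claw": 8.5},
  {"tx": 3.6,"ty": -1.1,"tz": 0.8,"yaw": -7.1,"claw": 8.5},
  {"tx": 3.6,"ty": -1.1,"tz": 0.8,"yaw": -7.1,"claw": 8.5},
  {"tx": 3.6,"ty": -1.1,"tz": 0.8,"yaw": -7.1,"claw": 8.5},
  {"tx": 3.6,"ty": -1.1,"tz": 0.8,"yaw": -7.1,"claw": 8.5},
  {"tx": 3.6,"ty": -1.1,"tz": 0,"yaw": -7.1,"claw": 8.5},
  {"tx": 3.6,"ty": -1.1,"tz": 0,"yaw": -7.1,"claw": 8.5},
  {"tx": 3.4,"ty": -1.0,"tz": 0,"yaw": -7.2,"claw": 8.5},
  {"tx": 0,"ty": 0,"tz": 0,"yaw": 0,"claw": 8.5},
  {"tx": 0,"ty": 0,"tz": 0,"yaw": 0,"claw": 8.5},
  {"tx": 0,"ty": 0,"tz": 0,"yaw": 0,"claw": 8.5},
])

```text
time_s: 1.35
position: [0.5235, 0.4139, 0.2981]
tool_rot: [[-0.079, 0.997, -0.0], [0.997, 0.079, 0.0], [0.0, -0.0, -1.0]]
ft_force: [-1.0, 0.7, 0.1]
grip_width: 0.0854
gripper_force: 0.0
```

Run:
```python
from h import *
s=env.observe();print(s['time_s'],s['position'],np.degrees(np.arctan2(s['tool_rot'][1,1],s['tool_rot'][0,1])),s['q'])
im,d,m=grab('wrist','w2.png');P=cloud(d,m);np.savez('w2.npz',im=im,d=d,P=P)
p=P.reshape(-1,3);g=im.reshape(-1,3).max(1)
n=(abs(p[:,0]-.527)<.07)&(abs(p[:,1]-.412)<.11)
k=n&(p[:,2]>.192)&(p[:,2]<.205);print('tabtop',k.sum(),p[k].mean(0),p[k].min(0),p[k].max(0),cv2.minAreaRect((p[k][:,:2]*1000).astype(np.float32)))
k=n&(p[:,2]>.148)&(p[:,2]<.16)&(g>75);print('arm',k.sum(),cv2.minAreaRect((p[k][:,:2]*1000).astype(np.float32)))
k=n&(p[:,2]>.013)&(p[:,2]<.025);print('tray',k.sum(),cv2.minAreaRect((p[k][:,:2]*1000).astype(np.float32)))
```

```text
1.35 [0.52348667 0.41388009 0.2981059 ] 4.517894630390044 [2.81846511e+01 3.31704549e+01 4.71848403e+01 1.36057700e-02
 9.96600590e+01 2.36690388e+01]
tabtop 440 [0.52935655 0.41535924 0.19965676] [0.52224447 0.40268116 0.1940081 ] [0.53677906 0.4264547  0.20217144] ((529.7620239257812, 414.6095275878906), (13.614686012268066, 23.188581466674805), 4.53262996673584)
arm 463 ((518.2177124023438, 412.97760009765625), (35.090065002441406, 25.189756393432617), 3.2016522884368896)
tray 845 ((534.6964721679688, 414.6007080078125), (91.44171905517578, 172.11233520507812), 4.432397365570068)
```

View pics/w2.png

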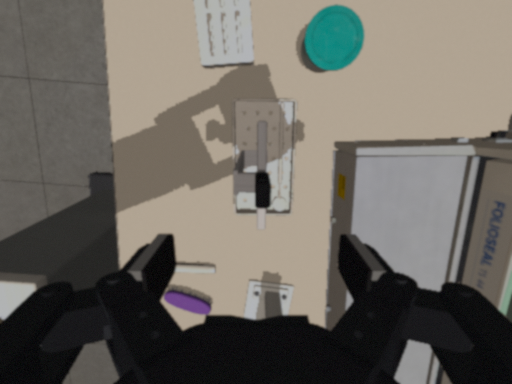

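The tab sits at about (262,190) in the wrist view, measured at (0.530, 0.4146) with yaw 4.4°. Both agree with the tray's centre (tray centre is 5 mm ahead). Going down to grasp.

Request:
servo_tool([
  {"tx": 0.6,"ty": 0.1,"tz": 0,"yaw": 0,"claw": 4},
  {"tx": 0,"ty": 0,"tz": -2,"yaw": 0,"claw": 4},
  {"tx": 0,"ty": 0,"tz": -2,"yaw": 0,"claw": 4},
  {"tx": 0,"ty": 0,"tz": -2,"yaw": 0,"claw": 4},
  {"tx": 0,"ty": 0,"tz": -2,"yaw": 0,"claw": 4},
  {"tx": 0,"ty": 0,"tz": -2,"yaw": 0,"claw": 4},
  {"tx": 0,"ty": 0,"tz": -1.7,"yaw": 0,"claw": 4},
  {"tx": 0,"ty": 0,"tz": 0,"yaw": 0,"claw": 4},
  {"tx": 0,"ty": 0,"tz": 0,"yaw": 0,"claw": 0.8},
  {"tx": 0,"ty": 0,"tz": 0,"yaw": 0,"claw": 0.8},
  {"tx": 0,"ty": 0,"tz": 0,"yaw": 0,"claw": 0.8},
  {"tx": 0,"ty": 0,"tz": 0,"yaw": 0,"claw": 0.8},
  {"tx": 0,"ty": 0,"tz": 0,"yaw": 0,"claw": 0.8},
  {"tx": 0,"ty": 0,"tz": 0,"yaw": 0,"claw": 0.8},
], newtons=60)

```text
time_s: 2.8
position: [0.5304, 0.4147, 0.1822]
tool_rot: [[-0.077, 0.997, 0.001], [0.997, 0.077, 0.001], [0.001, 0.001, -1.0]]
ft_force: [-2.9, -0.4, 5.7]
grip_width: 0.0131
gripper_force: 60.3
```

Request:
servo_tool([
  {"tx": 0,"ty": 0,"tz": 0.6,"yaw": 0,"claw": 0.8},
  {"tx": 0,"ty": 0,"tz": 1.2,"yaw": 0,"claw": 0.8},
  {"tx": 0,"ty": 0,"tz": 1.6,"yaw": 0,"claw": 0.8},
  {"tx": -1,"ty": 0,"tz": 1.6,"yaw": 0,"claw": 0.8},
  {"tx": -2,"ty": -0.5,"tz": 1.4,"yaw": -0.4,"claw": 0.8},
  {"tx": -2,"ty": -1,"tz": 0,"yaw": -0.5,"claw": 0.8},
  {"tx": -2,"ty": -1.5,"tz": 0,"yaw": -0.5,"claw": 0.8},
  {"tx": -1.5,"ty": -2,"tz": 0,"yaw": -0.5,"claw": 0.8},
  {"tx": -0.5,"ty": -2.5,"tz": 0,"yaw": -0.5,"claw": 0.8},
  {"tx": 0,"ty": -2.5,"tz": 0,"yaw": -0.5,"claw": 0.8},
  {"tx": 0,"ty": -2.5,"tz": 0,"yaw": -0.5,"claw": 0.8},
  {"tx": 0,"ty": -2.5,"tz": 0,"yaw": -0.5,"claw": 0.8},
  {"tx": 0,"ty": -2.5,"tz": 0,"yaw": -0.5,"claw": 0.8},
  {"tx": 0,"ty": -2.5,"tz": 0,"yaw": -0.5,"claw": 0.8},
  {"tx": 0,"ty": -2.5,"tz": 0,"yaw": -0.5,"claw": 0.8},
  {"tx": 0,"ty": -2.5,"tz": 0,"yaw": -0.5,"claw": 0.8},
  {"tx": 0,"ty": -2,"tz": 0,"yaw": -0.5,"claw": 0.8},
  {"tx": 0,"ty": -1,"tz": 0,"yaw": -0.5,"claw": 0.8},
  {"tx": 0,"ty": 0,"tz": 0,"yaw": 0,"claw": 0.8},
  {"tx": 0,"ty": 0,"tz": 0,"yaw": 0,"claw": 0.8},
])

```text
time_s: 4.8
position: [0.4402, 0.135, 0.2454]
tool_rot: [[0.043, 0.999, 0.0], [0.999, -0.043, 0.0], [0.0, 0.0, -1.0]]
ft_force: [-0.2, 0.7, -3.1]
grip_width: 0.0134
gripper_force: 59.1
```

Run:
```python
from h import *
s=env.observe();print(s['time_s'],s['position'],np.degrees(np.arctan2(s['tool_rot'][1,1],s['tool_rot'][0,1])),s['ft_force'],s['grip_width'])
for n in('top','wrist'):
    im,d,m=grab(n,n+'3.png');P=cloud(d,m);np.savez(n+'3.npz',im=im,d=d,P=P)
```

```text
4.8 [0.44023417 0.13497187 0.24535117] -2.477738646026096 [-0.23241138  0.70147977 -3.08189012] 0.013365957424466508
```

View pics/wrist3.png

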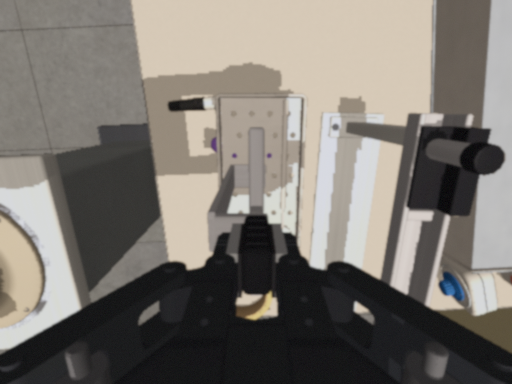

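The carrier is gripped and level (tab at (257,240)). The channel runs from (425,115) down to (405,270) and the knob cap is at (487,158). I'll measure the rail from these views.

Run:
```python
from h import *
def R(p): return cv2.minAreaRect((p[:,:2]*1000).astype(np.float32))
for n in('top3','wrist3','top1'):
    z=np.load(n+'.npz');p=z['P'].reshape(-1,3);g=z['im'].reshape(-1,3).max(1)
    b=(abs(p[:,0]-.559)<.045)&(p[:,1]>-.13)&(p[:,1]<.22)
    print(n)
    k=b&(p[:,2]>.224)&(p[:,2]<.234);print(' knob',k.sum(),R(p[k]),p[k][:,2].mean())
    for nm,lo,hi in(('chan',.156,.195),('lip',.174,.1835),('back',.185,.194),('floor',.160,.170)):
        k=b&(p[:,2]>lo)&(p[:,2]<hi)&(g>90)
        if k.sum()<20: print(nm,k.sum());continue
        q=p[k]; c=np.polyfit(q[:,1],q[:,0],1); c=np.polyfit(*(q[abs(np.polyval(c,q[:,1])-q[:,0])<.008][:,[1,0]].T),1)
        print(' ',nm,k.sum(),R(q),'slope deg',np.degrees(np.arctan(c[0])),'x at y=.048',np.polyval(c,.048))
    k=b&(p[:,2]>.177)&(p[:,2]<.19)&(g<70)&(p[:,1]>.05);print(' plate',k.sum(),R(p[k]),p[k].min(0),p[k].max(0))
    k=b&(p[:,2]>.003)&(p[:,2]<.012);print(' base',k.sum(),p[k][:,1].min(),p[k][:,1].max(),R(p[k]))
z=np.load('wrist3.npz');p=z['P'].reshape(-1,3)
k=(abs(p[:,0]-.44)<.08)&(abs(p[:,1]-.135)<.11)&(p[:,2]>.05)&(p[:,2]<.095);print('tray',R(p[k]),p[k][:,2].mean())
q=p[k&(p[:,2]>.078)];A=np.c_[q[:,:2]-q[:,:2].mean(0),np.ones(len(q))];print('tray tilt',np.linalg.lstsq(A,q[:,2],rcond=None)[0])
```

```text
top3
 knob 18 ((564.416748046875, 174.94253540039062), (10.549022674560547, 10.372678756713867), 35.7713623046875) 0.22825471361873392
  chan 516 ((556.3014526367188, 47.97821044921875), (297.0960693359375, 29.61037826538086), 86.04023742675781) slope deg 5.118183666430808 x at y=.048 0.560280897007518
  lip 108 ((548.0463256835938, -47.07391357421875), (102.03936004638672, 25.874359130859375), 86.40006256103516) slope deg 5.560339944012746 x at y=.048 0.5478442028098065
  back 82 ((567.7162475585938, 48.09797668457031), (295.2706604003906, 4.620917797088623), 86.17881774902344) slope deg 4.222487415845164 x at y=.048 0.5684542733666319
  floor 284 ((553.9928588867188, 37.09375), (275.05950927734375, 25.399139404296875), 86.01333618164062) slope deg 2.4014121393779067 x at y=.048 0.555803740920591Traceback (most recent call last):
  File "<stdin>", line 13, in <module>
    return umr_minimum(a, axis, None, out, keepdims, initial, where)
ValueError: zero-size array to reduction operation minimum which has no identity
```

Run:
```python
from h import *
def R(p): return np.round(np.r_[cv2.minAreaRect((p[:,:2]*1000).astype(np.float32))[0],cv2.minAreaRect((p[:,:2]*1000).astype(np.float32))[1],cv2.minAreaRect((p[:,:2]*1000).astype(np.float32))[2]],1) if len(p)>3 else None
for n in('wrist3','top1','side1'):
    z=np.load(n+'.npz');p=z['P'].reshape(-1,3);g=z['im'].reshape(-1,3).max(1)
    b=(abs(p[:,0]-.559)<.045)&(p[:,1]>-.13)&(p[:,1]<.22)
    print(n)
    k=b&(p[:,2]>.224)&(p[:,2]<.234);print(' knob',k.sum(),R(p[k]),p[k][:,2].mean())
    for nm,lo,hi in(('chan',.156,.195),('lip',.174,.1835),('back',.185,.194),('floor',.160,.170)):
        k=b&(p[:,2]>lo)&(p[:,2]<hi)&(g>90)
        q=p[k];print(' ',nm,k.sum(),R(q))
        for y0 in(-.08,-.04,0,.04,.08,.12,.16):
            w=q[abs(q[:,1]-y0)<.006]
            if len(w)>3: print('    y',y0,len(w),np.percentile(w[:,0],[3,50,97]).round(4))
    k=b&(p[:,2]>.177)&(p[:,2]<.19)&(g<70)&(p[:,1]>.05);print(' plate',k.sum(),R(p[k]))
    k=b&(p[:,2]>.003)&(p[:,2]<.012);print(' base',k.sum(),R(p[k]))
z=np.load('wrist3.npz');p=z['P'].reshape(-1,3)
k=(abs(p[:,0]-.44)<.08)&(abs(p[:,1]-.135)<.11)&(p[:,2]>.05)&(p[:,2]<.095);print('tray',R(p[k]),p[k][:,2].mean())
q=p[k&(p[:,2]>.078)];A=np.c_[q[:,:2]-q[:,:2].mean(0),np.ones(len(q))];print('tray tilt',np.linalg.lstsq(A,q[:,2],rcond=None)[0])
```

```text
wrist3
 knob 1012 [562.7 174.3  16.9  17.1  37.8] 0.22896787963726037
  chan 3610 [563.7 105.6 183.1  33.6  86.6]
    y 0.08 419 [0.5458 0.5643 0.5729]
    y 0.12 485 [0.5485 0.5645 0.5757]
    y 0.16 88 [0.5507 0.5514 0.5526]
  lip 1213 [561.  130.4 133.3  26.1  86.2]
    y 0.08 87 [0.5456 0.547  0.5496]
    y 0.12 313 [0.5486 0.5593 0.5728]
    y 0.16 65 [0.5508 0.5517 0.5526]
  back 741 [564.3 125.  144.3  30.1  84.6]
    y 0.08 99 [0.5697 0.5711 0.5734]
    y 0.12 117 [0.5723 0.5737 0.5762]
  floor 1625 [559.8 105.8 183.3  25.7  86.2]
    y 0.08 233 [0.546  0.5639 0.5703]
    y 0.12 47 [0.5481 0.5498 0.5717]
    y 0.16 23 [0.5505 0.5512 0.5519]
 plate 2486 [560.6 121.4 137.2  30.7  83.7]
 base 7860 [559.2  57.7 319.1  88.9  89.8]
top1
 knob 39 [562.1 175.7  14.2  15.7  90. ] 0.22813205255281202
  chan 1188 [559.4  49.2 299.4  35.7  86.2]
    y -0.08 55 [0.5337 0.5501 0.561 ]
    y -0.04 60 [0.5365 0.553  0.5635]
    y 0 56 [0.5388 0.5542 0.5662]
    y 0.04 56 [0.5413 0.5567 0.5685]
    y 0.08 59 [0.5441 0.5595 0.5701]
    y 0.12 61 [0.5469 0.5617 0.5729]
    y 0.16 5 [0.5497 0.55
[... 1547 characters left out ...]
+01 2.760e+02 5.000e-01]
    y -0.08 13 [0.5579 0.5593 0.5616]
    y -0.04 13 [0.5607 0.5623 0.5633]
    y 0 11 [0.5638 0.5649 0.5668]
    y 0.04 12 [0.566  0.5675 0.5696]
    y 0.08 8 [0.5685 0.5707 0.5716]
    y 0.12 10 [0.5704 0.5721 0.5751]
  floor 372 [554.5  46.2 299.3  29.1  86.8]
    y -0.08 18 [0.5344 0.5571 0.5584]
    y -0.04 19 [0.5386 0.5593 0.562 ]
    y 0 18 [0.54   0.5614 0.565 ]
    y 0.04 17 [0.5416 0.5637 0.5667]
    y 0.08 16 [0.5444 0.5676 0.5698]
    y 0.12 10 [0.5526 0.5691 0.5717]
 plate 164 [564.6 148.2  68.9  30.6  89.6]
 base 3126 [557.   56.7 319.8  81.6  86.7]
tray [445.6 136.5 166.3  91.5  87.6] 0.06902888317118176
tray tilt [-0.01149493  0.00015484  0.08441476]
```

Request:
servo_tool([
  {"tx": 0,"ty": -0.7,"tz": 0,"yaw": -0.7,"claw": 0.8},
  {"tx": 0,"ty": -2,"tz": 0,"yaw": -0.7,"claw": 0.8},
  {"tx": 0,"ty": -2,"tz": 0,"yaw": 0,"claw": 0.8},
  {"tx": 0,"ty": -2,"tz": 0,"yaw": 0,"claw": 0.8},
  {"tx": 0,"ty": -1.3,"tz": 0,"yaw": 0,"claw": 0.8},
  {"tx": 0,"ty": -0.7,"tz": 0,"yaw": 0,"claw": 0.8},
  {"tx": 0.5,"ty": 0,"tz": 0,"yaw": 0,"claw": 0.8},
  {"tx": 1,"ty": 0,"tz": 0,"yaw": 0,"claw": 0.8},
  {"tx": 1.5,"ty": 0,"tz": 0,"yaw": 0,"claw": 0.8},
  {"tx": 1.5,"ty": 0,"tz": 0,"yaw": 0,"claw": 0.8},
  {"tx": 1.5,"ty": 0,"tz": 0,"yaw": 0,"claw": 0.8},
  {"tx": 1.5,"ty": 0,"tz": 0,"yaw": 0,"claw": 0.8},
  {"tx": 1.5,"ty": 0,"tz": 0,"yaw": 0,"claw": 0.8},
  {"tx": 1.2,"ty": 0,"tz": 0,"yaw": 0,"claw": 0.8},
  {"tx": 0.9,"ty": 0,"tz": 0,"yaw": 0,"claw": 0.8},
  {"tx": 0.5,"ty": 0,"tz": 0,"yaw": 0,"claw": 0.8},
  {"tx": 0,"ty": 0,"tz": 0,"yaw": 0,"claw": 0.8},
  {"tx": 0,"ty": 0,"tz": 0,"yaw": 0,"claw": 0.8},
])

```text
time_s: 6.7
position: [0.5561, 0.0476, 0.245]
tool_rot: [[0.068, 0.998, -0.0], [0.998, -0.068, 0.0], [0.0, -0.0, -1.0]]
ft_force: [0.2, -0.1, -2.8]
grip_width: 0.0133
gripper_force: 59.1
```

Run:
```python
from h import *
im,d,m=grab('side');a=cv2.resize(im[130:320,230:400],None,fx=3,fy=3,interpolation=2)
im,d,m=grab('wrist');cv2.imwrite('pics/s4.png',np.hstack([a[:,:,::-1][:570],np.zeros((570,2,3),np.uint8)]))
P=cloud(d,m);p=P.reshape(-1,3);g=im.reshape(-1,3).max(1)
for nm,lo,hi in(('lip',.176,.1825),('back',.186,.192)):
  k=(p[:,2]>lo)&(p[:,2]<hi)&(g>90)&(abs(p[:,0]-.556)<.03)
  for y0 in(-.02,0,.02,.08,.09,.1,.11,.12,.14):
    w=p[k&(abs(p[:,1]-y0)<.006)]
    if len(w)>3: print(nm,y0,len(w),np.percentile(w[:,0],[3,50,97]).round(4))
s=env.observe();print(s['position'],np.degrees(np.arctan2(s['tool_rot'][1,1],s['tool_rot'][0,1])),s['ft_force'])
```

```text
lip -0.02 8 [0.5404 0.5414 0.5427]
lip 0.08 117 [0.546  0.5484 0.5702]
lip 0.09 120 [0.5467 0.5491 0.5708]
lip 0.1 109 [0.5475 0.5496 0.5517]
lip 0.11 119 [0.5482 0.5503 0.5522]
lip 0.12 447 [0.549  0.5599 0.5725]
back -0.02 21 [0.5634 0.5649 0.5665]
back 0.08 106 [0.5701 0.5718 0.5736]
back 0.09 116 [0.5706 0.5725 0.5748]
back 0.1 127 [0.5711 0.5732 0.5752]
back 0.11 115 [0.5721 0.5739 0.5756]
back 0.12 130 [0.5727 0.5745 0.5768]
[0.55603353 0.04749578 0.24516088] -3.88472436724764 [ 0.32851064 -1.02370685 -3.5027054 ]
```

View pics/s4.png

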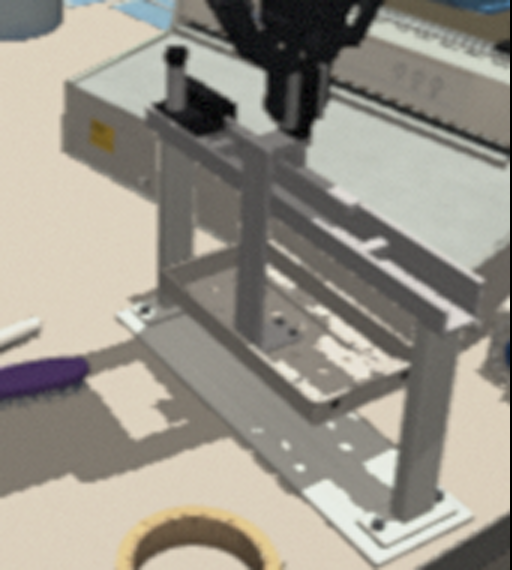

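The over-arm spans the lip with the strap on the robot's side (crop (260,240)), the cross-bar is above the channel, and the tray is level between the posts. The wrist view puts the channel's centre at x≈0.5575, so I'll nudge +1 mm and lower slowly.

Request:
servo_tool([
  {"tx": 0.1,"ty": 0,"tz": 0,"yaw": 0,"claw": 0.8},
  {"tx": 0,"ty": 0,"tz": -0.3,"yaw": 0,"claw": 0.8},
  {"tx": 0,"ty": 0,"tz": -0.4,"yaw": 0,"claw": 0.8},
  {"tx": 0,"ty": 0,"tz": -0.4,"yaw": 0,"claw": 0.8},
  {"tx": 0,"ty": 0,"tz": -0.4,"yaw": 0,"claw": 0.8},
  {"tx": 0,"ty": 0,"tz": -0.3,"yaw": 0,"claw": 0.8},
  {"tx": 0,"ty": 0,"tz": -0.15,"yaw": 0,"claw": 0.8},
  {"tx": 0,"ty": 0,"tz": -0.1,"yaw": 0,"claw": 0.8},
  {"tx": 0,"ty": 0,"tz": -0.05,"yaw": 0,"claw": 0.8},
  {"tx": 0,"ty": 0,"tz": 0,"yaw": 0,"claw": 0.8},
  {"tx": 0,"ty": 0,"tz": 0,"yaw": 0,"claw": 0.8},
])

```text
time_s: 7.9
position: [0.5574, 0.0474, 0.2241]
tool_rot: [[0.068, 0.998, 0.0], [0.998, -0.068, -0.0], [-0.0, 0.0, -1.0]]
ft_force: [0.6, 0.3, -3.2]
grip_width: 0.0133
gripper_force: 59.1
```

Not in contact yet, so I'll go down gently.

Request:
servo_tool([
  {"tx": 0,"ty": 0,"tz": -0.05,"yaw": 0,"claw": 0.8},
  {"tx": 0,"ty": 0,"tz": -0.05,"yaw": 0,"claw": 0.8},
  {"tx": 0,"ty": 0,"tz": -0.05,"yaw": 0,"claw": 0.8},
  {"tx": 0,"ty": 0,"tz": 0,"yaw": 0,"claw": 0.8},
  {"tx": 0,"ty": 0,"tz": 0,"yaw": 0,"claw": 0.8},
])

```text
time_s: 8.4
position: [0.5574, 0.0474, 0.2225]
tool_rot: [[0.068, 0.998, -0.0], [0.998, -0.068, 0.0], [0.0, -0.0, -1.0]]
ft_force: [0.1, 0.3, -3.5]
grip_width: 0.0136
gripper_force: 59.1
```

Request:
servo_tool([
  {"tx": 0,"ty": 0,"tz": -0.04,"yaw": 0,"claw": 0.8},
  {"tx": 0,"ty": 0,"tz": -0.04,"yaw": 0,"claw": 0.8},
  {"tx": 0,"ty": 0,"tz": -0.02,"yaw": 0,"claw": 0.8},
  {"tx": 0,"ty": 0,"tz": 0,"yaw": 0,"claw": 0.8},
  {"tx": 0,"ty": 0,"tz": 0,"yaw": 0,"claw": 0.8},
])

```text
time_s: 8.9
position: [0.5574, 0.0474, 0.2217]
tool_rot: [[0.068, 0.998, 0.0], [0.998, -0.068, -0.0], [-0.0, 0.0, -1.0]]
ft_force: [-0.5, -0.7, -1.3]
grip_width: 0.0136
gripper_force: 59.5
```

Request:
servo_tool([
  {"tx": 0,"ty": 0,"tz": -0.04,"yaw": 0,"claw": 0.8},
  {"tx": 0,"ty": 0,"tz": 0,"yaw": 0,"claw": 0.8},
  {"tx": 0,"ty": 0,"tz": 0,"yaw": 0,"claw": 0.8},
])

```text
time_s: 9.2
position: [0.5574, 0.0473, 0.2217]
tool_rot: [[0.068, 0.998, 0.001], [0.998, -0.068, -0.0], [-0.0, 0.001, -1.0]]
ft_force: [-1.8, -1.0, 6.3]
grip_width: 0.0135
gripper_force: 60.3
```

Seated (the wrist took up an upward 6 N). Releasing and rising.

Request:
servo_tool([
  {"tx": 0,"ty": 0,"tz": 0,"yaw": 0,"claw": 2},
  {"tx": 0,"ty": 0,"tz": 0,"yaw": 0,"claw": 3},
  {"tx": 0,"ty": 0,"tz": 0,"yaw": 0,"claw": 4},
  {"tx": 0,"ty": 0,"tz": 0,"yaw": 0,"claw": 4},
  {"tx": 0,"ty": 0,"tz": 0,"yaw": 0,"claw": 4},
  {"tx": 0,"ty": 0,"tz": 1,"yaw": 0,"claw": 4},
  {"tx": 0,"ty": 0,"tz": 2,"yaw": 0,"claw": 4},
  {"tx": 0,"ty": 0,"tz": 2,"yaw": 0,"claw": 4},
  {"tx": 0,"ty": 0,"tz": 1.5,"yaw": 0,"claw": 4},
  {"tx": 0.1,"ty": 2,"tz": 0,"yaw": 0,"claw": 4},
  {"tx": 0.1,"ty": 2.5,"tz": 0,"yaw": 0,"claw": 2},
  {"tx": 0.2,"ty": 2.5,"tz": 0,"yaw": 0,"claw": 0},
  {"tx": 0.2,"ty": 2.5,"tz": 0,"yaw": 0,"claw": 0},
  {"tx": 0.2,"ty": 2.5,"tz": 0,"yaw": 0,"claw": 0},
  {"tx": 0.2,"ty": 2.5,"tz": 0,"yaw": 0,"claw": 0},
  {"tx": 0,"ty": 2,"tz": 0,"yaw": 0,"claw": 0},
  {"tx": 0,"ty": 0,"tz": 0,"yaw": 0,"claw": 0},
  {"tx": 0,"ty": 0,"tz": 0,"yaw": 0,"claw": 0},
])

```text
time_s: 11.0
position: [0.5673, 0.2124, 0.2866]
tool_rot: [[0.067, 0.998, 0.001], [0.998, -0.067, -0.0], [-0.0, 0.001, -1.0]]
ft_force: [-0.3, -0.6, 0.0]
grip_width: 0.0001
gripper_force: 0.0
```

Run:
```python
from h import *
im,d,m=grab('side');cv2.imwrite('pics/s5.png',cv2.resize(im[130:320,230:400],None,fx=3,fy=3,interpolation=2)[:,:,::-1])
for n in('top','side'):
    im,d,m=grab(n);p=cloud(d,m).reshape(-1,3);g=im.reshape(-1,3).max(1)
    k=(abs(p[:,0]-.557)<.02)&(abs(p[:,1]-.048)<.03)&(p[:,2]>.2)&(p[:,2]<.25)&(g<80);print(n,'tab',k.sum(),p[k].mean(0),p[k].max(0))
    k=(abs(p[:,0]-.563)<.02)&(abs(p[:,1]-.174)<.02)&(p[:,2]>.222)&(p[:,2]<.233);print('knob',k.sum(),p[k].mean(0) if k.any() else 0)
s=env.observe();print(s['position'],s['grip_width'],s['ft_force'])
```

```text
top tab 98 [0.55267752 0.04943091 0.228616  ] [0.56169927 0.06093655 0.24039822]
knob 0 0
side tab 231 [0.5515971  0.04121843 0.22141847] [0.56124806 0.05788215 0.24040105]
knob 42 [0.56038551 0.17136128 0.22666657]
[0.56747544 0.21154932 0.28642866] 0.00013043251043706275 [-0.37448109 -0.72132085  0.54364738]
```

View pics/s5.png

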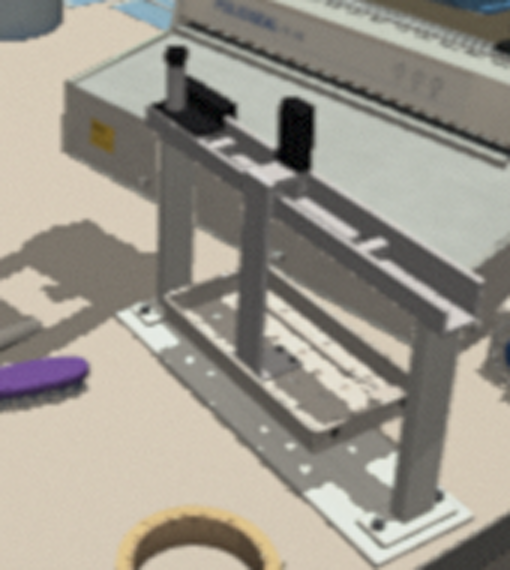

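The carrier hangs level with its bar in the channel and the tab top at z≈0.240 (expected 0.239). The knob at crop (177,50) is still open. Lowering the closed fingers to its left and pushing right.

Request:
servo_tool([
  {"tx": 0,"ty": 0,"tz": -1.5,"yaw": 0,"claw": 0},
  {"tx": 0,"ty": 0,"tz": -2,"yaw": 0,"claw": 0},
  {"tx": 0,"ty": 0,"tz": -2,"yaw": 0,"claw": 0},
  {"tx": 0,"ty": 0,"tz": -1.6,"yaw": 0,"claw": 0},
  {"tx": 0,"ty": 0,"tz": 0,"yaw": 0,"claw": 0},
  {"tx": -0.05,"ty": -0.7,"tz": 0,"yaw": 0,"claw": 0},
  {"tx": -0.05,"ty": -0.7,"tz": 0,"yaw": 0,"claw": 0},
  {"tx": -0.05,"ty": -0.7,"tz": 0,"yaw": 0,"claw": 0},
  {"tx": -0.05,"ty": -0.7,"tz": 0,"yaw": 0,"claw": 0},
  {"tx": -0.05,"ty": -0.7,"tz": 0,"yaw": 0,"claw": 0},
  {"tx": -0.05,"ty": -0.7,"tz": 0,"yaw": 0,"claw": 0},
  {"tx": -0.05,"ty": -0.7,"tz": 0,"yaw": 0,"claw": 0},
  {"tx": -0.05,"ty": -0.7,"tz": 0,"yaw": 0,"claw": 0},
  {"tx": 0,"ty": 0,"tz": 0,"yaw": 0,"claw": 0},
])

```text
time_s: 12.55
position: [0.5633, 0.1554, 0.215]
tool_rot: [[0.069, 0.998, -0.0], [0.998, -0.069, -0.001], [-0.001, -0.0, -1.0]]
ft_force: [0.1, -0.0, 0.6]
grip_width: -0.0003
gripper_force: 0.0
```

Request:
servo_tool([
  {"tx": 0,"ty": -0.3,"tz": 0,"yaw": 0,"claw": 0},
  {"tx": 0,"ty": -0.3,"tz": 0,"yaw": 0,"claw": 0},
  {"tx": -0.05,"ty": -0.2,"tz": 0,"yaw": 0,"claw": 0},
  {"tx": 0,"ty": -0.2,"tz": 0,"yaw": 0,"claw": 0},
])

```text
time_s: 12.95
position: [0.5628, 0.1463, 0.215]
tool_rot: [[0.068, 0.998, -0.0], [0.998, -0.068, 0.0], [0.0, -0.0, -1.0]]
ft_force: [-0.1, 2.0, -0.1]
grip_width: -0.0
gripper_force: 0.8
```

Request:
servo_tool([
  {"tx": 0,"ty": -0.1,"tz": 0,"yaw": 0,"claw": 0},
  {"tx": 0,"ty": -0.1,"tz": 0,"yaw": 0,"claw": 0},
  {"tx": 0,"ty": -0.1,"tz": 0,"yaw": 0,"claw": 0},
])

```text
time_s: 13.25
position: [0.5627, 0.1434, 0.215]
tool_rot: [[0.068, 0.998, -0.0], [0.998, -0.068, 0.0], [-0.0, -0.0, -1.0]]
ft_force: [-0.6, 1.3, 0.4]
grip_width: 0.0004
gripper_force: 0.8
```

Request:
servo_tool([
  {"tx": 0,"ty": -0.1,"tz": 0,"yaw": 0,"claw": 0},
  {"tx": 0,"ty": -0.1,"tz": 0,"yaw": 0,"claw": 0},
])

```text
time_s: 13.45
position: [0.5627, 0.1424, 0.2151]
tool_rot: [[0.067, 0.998, -0.0], [0.998, -0.067, 0.002], [0.002, -0.0, -1.0]]
ft_force: [-0.5, 10.0, -1.1]
grip_width: -0.0003
gripper_force: 5.3
```

The 10 N reaction at the predicted y means the end stop is reached. One last small push, then back off, rise and check.

Request:
servo_tool([
  {"tx": 0,"ty": -0.1,"tz": 0,"yaw": 0,"claw": 0},
  {"tx": 0,"ty": 0,"tz": 0,"yaw": 0,"claw": 0},
  {"tx": 0.05,"ty": 0.8,"tz": 0,"yaw": 0,"claw": 0},
  {"tx": 0.1,"ty": 1.5,"tz": 0,"yaw": 0,"claw": 0},
  {"tx": 0,"ty": 0,"tz": 1.5,"yaw": 0,"claw": 0},
  {"tx": 0,"ty": 0,"tz": 2.5,"yaw": 0,"claw": 0},
  {"tx": 0,"ty": 0,"tz": 2.5,"yaw": 0,"claw": 0},
  {"tx": -2,"ty": 3,"tz": 2,"yaw": 0,"claw": 0},
  {"tx": -3,"ty": 3,"tz": 0,"yaw": 0,"claw": 0},
  {"tx": -3,"ty": 3,"tz": 0,"yaw": 0,"claw": 0},
  {"tx": 0,"ty": 0,"tz": 0,"yaw": 0,"claw": 0},
  {"tx": 0,"ty": 0,"tz": 0,"yaw": 0,"claw": 0},
])

```text
time_s: 14.65
position: [0.4841, 0.2543, 0.3006]
tool_rot: [[0.066, 0.998, 0.001], [0.998, -0.066, -0.0], [-0.0, 0.001, -1.0]]
ft_force: [1.9, 0.0, 0.0]
grip_width: 0.0002
gripper_force: 0.0
```

Run:
```python
from h import *
im,d,m=grab('side');cv2.imwrite('pics/s6.png',cv2.resize(im[130:320,230:400],None,fx=3,fy=3,interpolation=2)[:,:,::-1])
for n in('top','side'):
    im,d,m=grab(n);p=cloud(d,m).reshape(-1,3);g=im.reshape(-1,3).max(1)
    k=(abs(p[:,0]-.557)<.02)&(abs(p[:,1]-.048)<.03)&(p[:,2]>.2)&(p[:,2]<.25)&(g<80);print(n,'tab',k.sum(),p[k].mean(0),p[k].max(0))
    k=(abs(p[:,0]-.563)<.03)&(abs(p[:,1]-.13)<.04)&(p[:,2]>.222)&(p[:,2]<.233);print('knob',k.sum(),p[k].mean(0) if k.any() else 0)
s=env.observe();print(s['position'],s['ft_force'],s['time_s'])
```

```text
top tab 91 [0.55286101 0.04947861 0.2295741 ] [0.56062102 0.06104972 0.24237047]
knob 40 [0.55787212 0.12431491 0.2277092 ]
side tab 241 [0.55200196 0.04182461 0.22080107] [0.56038467 0.05923128 0.23970329]
knob 45 [0.5564668  0.12009392 0.22715583]
[0.48511368 0.25294054 0.29992976] [-0.45923434 -0.71282489  0.78790757] 14.8
```

View pics/s6.png

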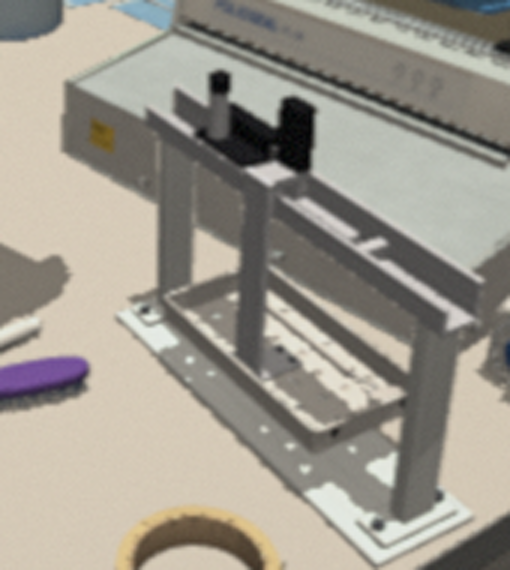

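The knob now stands at crop (218,85), y≈0.122, which is 75 mm left of the bay's middle, so the keeper is closed over the bar's end. The carrier has not moved.

```bash
python3 -c "
from rig import env
print(env.close_job())"
```

```text
the job is handed in; nothing more can be done
None
```

The carrier hangs level with its cross-bar down on the channel floor between the stops, the keeper is fully closed over the bar's end, the brush, pen and tape were left alone, and the job was handed in at about 15 s.

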